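# Lock the skewer case in its rack and hold its sprung shutter half open

### The arm

A 7-joint arm with a two-finger parallel gripper is mounted at the origin on the work surface. World frame = base frame: x ahead of the robot, y to its left, z up, the work surface at z = 0. Lengths are in m, angles in degrees, forces in N, time in s.
With the tool pointing down it reaches from about 0.425 to 0.875 m from the base axis. Payload 4.7 kg.
Tool frame: the origin (TCP) lies on the centre line of the jaws, within the pads' length; the fingertips stand 8 mm ahead of it and the grasp point (between the pads) lies 11 mm behind it; z points along the fingers, y is the line along which they close (so a half turn about z gives the same grasp; the last joint's range is limited). The gripper opens to 87 mm and grips with 3 to 60 N. Pads are 19 mm wide; open, the fingers measure 117 mm over their backs; the gripper's body (75 mm by 190 mm) begins 51 mm behind the grasp point.
Start: joints at [-76.541, 18.392, -4.016, 83.108, 1.295, 78.541, -3.26], TCP at [0.142, 0.634, 0.231] pointing down, gripper open.
Joint ranges: [-163.93, 163.93], [-17.29, 119.83], [-79.2, 71.16], [3.27, 140.29], [-89.18, 269.18], [5.43, 117.66], [-154.24, 154.24]. Speed limits (degrees/s): [147.25, 147.25, 180, 180, 180, 180, 180].

### API

Orientations are given as a 3x3 rotation matrix whose columns are the frame's x, y, z axes.
In Python, from bench import * gives the robot as it stands.
- The arm moves only by the tool step_arm, never from a script. Its arguments are lists of equal length, an entry for each row: "xyz": the shift along the tool's x, y, z in mm, a list of three; "dr": the turn, a rotation vector about the tool's x, y, z in degrees, a list of three. A call has 1 to 8 rows; each row is the pose to reach, as a shift and turn from the pose commanded when the call began, along the tool's axes at that moment; what a row does not reach only later rows make up. A row lasts 1/12 s, in which the tool goes at most 41.7 mm and 7.16 degrees, less where a joint would pass 70% of its speed; a pose out of reach is approached as far as the arm can. A call with a gripper value outside its range is refused whole. "hand" is the finger opening in mm, from 0 to 87, set as the call begins (left out, the last holds). The fingers move at their own pace and stop on an object; "grip_force" is the grip in N (left out, the last holds). Time passes only in rows, so rows that repeat a pose let the fingers close. It gives the time, the measured TCP pose, the force, the opening and the grip force at its end, in the units of the state.
- read_state(): the state, without advancing time (a new reading comes with each control period).
- camera(name): name is "scene" or "top"; returns the picture (384x512x3 uint8, red, green, blue); there is no depth.
- camera_params(name): a dict with "camera_matrix" (3x3 intrinsics, pixels), "k1" (the pictures are not rectified: a ray, as slopes to the right and down, at radius r is drawn at 1 + k1 r^2 times it, then the intrinsics apply), "extrinsics" (4x4, takes a point from camera to world coordinates). Camera axes: x right, y down, z forward; pixel columns grow to the right and rows downward; lengths in m; the calibration is good to about 2 mm. A picture is of the moment at which its call begins. camera_params takes no time and is no camera call.
- finish_job(): hands the job in; it is judged then, once.
Trained networks look in the newest picture that a camera, given by its name, has taken for a name from the list of things; names that differ only in an ending like _2 or _b are one class to them, and where a whole thing is asked for, a point or a joint stands for the part that bears it (a point fixed in the world has none). Each returns a list of dicts, best first, with "p" (0 to 1); they miss things now and then, are a little off and sometimes report something else, mostly with a low value. They report only what shows in the picture. A call takes as long as a camera call.
- regions_of(target, camera): "region" (384x512 bool, what is visible of it) and "rect" ([left, top, right, bottom] in pixels, round what is visible of it).
The state is a dict: "t": time; "qpos": joint angles; "dq": joint speeds; "joint_efforts": joint torques, N m; "ee_pos": TCP position; "tcp_rot": TCP orientation; "wrist_force": force on the tool from outside, world axes, zero at the start; "ft_torque": the same for the moment, N m; "opening": finger opening in m; "grip_force": force on a finger pad.
Only numpy, scipy, OpenCV 4.12 (cv2) and the standard library are available. Lean on these libraries where they do the work, as an engineer would, in place of code of your own. Each camera call takes 0.05 s, during which the arm holds its last target. There are 200 camera calls.

### The job

Swing the steel keeper bar shut across the front of the green skewer case until it snaps home in its catch, so that the case cannot slide out of its rack. Then draw the white shutter forward by its black tab, against its spring, to half its travel (its rear edge over the divider, at the white marks), so that the bamboo skewers can be taken while the steel ones stay covered. Finish while holding the shutter there, do not let it go, and leave the other things on the shelf where they are.

Things in the scene. Friction and masses are not known exactly. Their poses are not given: they have to be found in the camera images.
- rack: steel-and-aluminium rack screwed to the pine shelf; it carries the green skewer case. Base plate 205 x 246 mm. Origin on the shelf surface under the middle of the case; its x axis points from the front of the case to its back, its y axis across, z up. The FRONT of the rack is its -x side: that is where the keeper bar closes and the way the shutter (and an unsecured case) pulls out.
- keeper (a joint): angle of the keeper bar in rad: 0 = shut across the front of the case, against its stop; grows as the bar swings out away from the case (up to 1.7). It turns about an upright pin and stays where it is left (light friction). Over the last 0.09 rad the bar must be forced over a sprung steel ball (about 10 N at the knob), which snaps up behind it and keeps it shut.
- keeper_knob (a point): middle of the upright black knob with a red band near the free end of the keeper bar: 16 mm diameter, 36 mm tall, standing on the bar (grip it from 39 to 75 mm above the shelf). It is 195 mm from the hinge pin; the steel bar under it is 10 mm thick and 14 mm tall, its top 39 mm above the shelf.
- keeper_hinge (a point): on the axis of the keeper's upright hinge pin, at the knob's mid height. In the rack's frame at (-82, +90, 57) mm. Nothing here stands higher than 49 mm.
- catch (a point): where the middle of the knob is when the keeper is fully shut; in the rack's frame at (-82, -105, 57) mm. Fixed to the rack. The ball catch and stop lug are below it, under 36 mm high.
- case (a joint): how far the case has slid forward out of its rack, in m: 0 = fully home. Green plastic case, 150 mm front to back, 140 mm wide, its top 64 mm above the shelf (73 mm at the shutter guides along its two sides). It slides in rails with about 1.5 N of friction, so pulling the shutter drags it out unless the keeper is shut; against the shut keeper it creeps forward about 2 mm.
- shutter (a joint): how far the shutter is open, in m, measured along the case: 0 = closed, 0.110 = full travel, so half travel is 0.055. It slides forward (the rack's -x) out of the case over the keeper bar. A spring closes it: about 3 N at 0, 7 N at half, 11 N at full travel.
- shutter_tab (a point): centre of the shutter's upright black pull tab: 12 mm thick along the slide, 50 mm wide, 34 mm tall, from 68 to 102 mm above the shelf, standing on the flat white shutter plate (top 68 mm above the shelf). With the shutter closed it is at (-40, 0, 85) mm in the rack's frame. Free space around it.
- shutter_edge (a point): middle of the shutter's rear edge, on its top face. At half travel it lies over the point half_mark.
- half_mark (a point): mid-width over the divider between the two bays (8 mm thick, green), at the shutter's top face, in line with the white marks on the two guides. Moves with the case. Behind it (+x of the rack) is the bamboo-skewer bay, in front of it the steel-skewer bay.
- canister: bystander: lidded aluminium canister, 90 mm across, 133 mm high with its black lid knob, standing loose on the shelf; origin at the centre of its underside
- oil: bystander: green glass oil bottle, 62 mm across, 190 mm high, standing loose on the shelf; origin at the centre of its underside
- shaker: bystander: amber glass spice jar with a steel cap, 52 mm across, 95 mm high, standing loose on the shelf; origin at the centre of its underside
- dish: bystander: white ceramic dish (bowl), 136 mm across, 42 mm high, standing loose on the shelf; origin at the centre of its underside
- lighters: bystander: cardboard box of firelighters, 80 x 130 x 48 mm, standing loose on the shelf; origin at the centre of its underside
- turner: bystander: grill turner (spatula), 300 mm long, lying flat loose on the shelf; origin under it
- baster: bystander: basting brush, 210 mm long, lying flat loose on the shelf; origin under it

How it is judged (in metres and radians):
On the way, in this order (a step that is already met when the one before it is completed fails the run):
1. the keeper bar is snapped shut with the case home and the shutter still closed (value of joint keeper below 0.03 rad and value of joint case below 0.008 m and value of joint shutter below 0.012 m), for 0.2 s.
2. the shutter is drawn to half travel and held there by the robot (value of joint shutter between 0.048 and 0.062 m and contact force between the fingers and shutter above 2 N and value of joint keeper below 0.03 rad), for 0.4 s.
At the end, for the whole second after the job is handed in: The fingers still hold the shutter (over 2 N) at rest at half travel, 55 mm within 7 mm; the keeper is shut in its catch (within 0.03 rad of its stop), the case is home within 8 mm, and no bystander was pushed over 30 mm or tipped (all of step 2 and velocity of joint shutter between -0.01 and 0.01 m/s and value of joint case below 0.008 m); the arm keeps its last pose, push and grip.
It fails at once if the shutter is pulled well past half, laying the steel-skewer bay open (value of joint shutter above 0.07 m).
It fails at once if the shutter is opened before the keeper is shut (value of joint shutter above 0.015 m and value of joint keeper above 0.06 rad).
It fails at once if the case is dragged out of its rack (value of joint case above 0.015 m).
It fails at once if a bystander is pushed more than 30 mm or tipped (distance of any of canister, oil, shaker, dish, lighters, turner, baster from where it was at the start of the episode above 0.03 m or angle between any of canister, oil, shaker, dish, lighters, turner, baster's own z axis and vertical above 0.35 rad).
It also fails if it takes over 54 s, if anything falls off the work surface, if the arm or the gripper's body presses on something with over 40 N, if the wrist force passes 120 N, or if a joint passes its speed limit or range.

## Working session

There is one attempt and no reset: what is moved stays moved. The work goes in short steps, Python scripts to look and compute and a tool call to move; the robot and the scene stay as the last step left them, time stands still between calls to the robot, and variables do not carry over. Pictures are saved under pics/ and viewed, at most 10 in all, crops included, and the job is handed in when it is done.

Besides the shell and the picture viewer there is one more tool, called after "Request:" by a JSON object that holds its "method" and its "body", one argument or row to a line. step_arm: Moves the arm, as the interface text tells. Its arguments: {"type":"object","properties":{"xyz":{"type":"array"},"dr":{"type":"array"},"hand":{"type":"number"},"grip_force":{"type":"number"}},"required":["xyz","dr"]}

```bash
mkdir -p pics; cat > h.py <<'E'
from bench import *
import numpy as np, cv2
def save(name,f):
    im=camera(name); cv2.imwrite(f'pics/{f}.png',im[:,:,::-1]); return im
def ray(cam,px):
    p=camera_params(cam);K=np.array(p["camera_matrix"]);E=np.array(p["extrinsics"])
    d=cv2.undistortPoints(np.array([[px]],float),K,np.array([p["k1"],0,0,0,0.]))[0,0]
    return E[:3,3],E[:3,:3]@np.array([d[0],d[1],1])
def atz(cam,px,z):
    o,d=ray(cam,px);return o+d*(z-o[2])/d[2]
def proj(cam,P):
    p=camera_params(cam);K=np.array(p["camera_matrix"]);E=np.linalg.inv(np.array(p["extrinsics"]))
    r=cv2.Rodrigues(E[:3,:3])[0]
    return cv2.projectPoints(np.array(P,float).reshape(-1,1,3),r,E[:3,3],K,np.array([p["k1"],0,0,0,0.]))[0][:,0]
E
python3 - <<'E'
from h import *
np.set_printoptions(precision=3,suppress=True)
a=save('top','top0');b=save('scene','scene0')
for c in('top','scene'):
    print(c,np.array(camera_params(c)['extrinsics'])[:3,3])
    for t in('rack','keeper','keeper_knob','case','shutter','shutter_tab','canister','oil','shaker','dish','lighters','turner','baster'):
        for r in regions_of(t,c)[:2]:
            ys,xs=np.nonzero(r['region']);print(c,t,round(r['p'],2),np.round(r['rect']),round(xs.mean(),1),round(ys.mean(),1),len(xs))
s=read_state();print(s['t'],s['ee_pos'],s['tcp_rot'])
im=np.hstack([cv2.resize(a,None,fx=1,fy=1)]);
E
```

```text
top [0.256 0.012 1.571]
top rack 0.7 [202. 159. 309. 242.] 240.6 200.6 4405
top keeper 0.79 [266. 174. 311. 225.] 290.8 193.2 178
top keeper_knob 0.68 [266. 178. 311. 226.] 289.1 194.9 147
top case 0.97 [206. 173. 265. 226.] 234.5 198.6 2132
top case 0.64 [ 98. 181. 140. 214.] 117.6 196.9 944
top shutter 0.91 [212. 175. 256. 217.] 236.8 197.5 1480
top shutter_tab 0.96 [210. 176. 258. 220.] 236.5 197.5 1517
top canister 0.55 [ 96. 180. 143. 211.] 117.7 197.2 924
top oil 0.78 [ 85. 228. 122. 254.] 101.9 238.7 552
top shaker 0.77 [126. 156. 144. 177.] 134.7 166.7 328
top dish 0.67 [358. 153. 394. 192.] 376.2 171.5 1264
top lighters 0.94 [379. 224. 423. 251.] 400.2 237.9 1029
top turner 0.63 [208. 118. 289. 135.] 234.6 125.7 639
top baster 0.96 [113. 252. 172. 295.] 137.7 274.5 639
scene [1.344 0.028 0.72 ]
scene rack 0.93 [188. 177. 314. 248.] 266.0 213.6 4669
scene rack 0.33 [ 89. 166. 137. 189.] 113.8 177.3 1023
scene keeper 0.78 [187. 187. 242. 223.] 211.0 207.1 410
scene keeper_knob 0.58 [188. 190. 246. 221.] 209.3 208.0 355
scene case 0.73 [190. 190. 242. 223.] 212.0 206.6 371
scen
[... 248 characters left out ...]
.92 [382. 179. 422. 223.] 402.2 200.2 1267
scene oil 0.67 [392. 146. 418. 180.] 405.9 163.9 572
scene oil 0.16 [184. 180. 315. 246.] 266.2 213.6 4619
scene shaker 0.93 [383. 215. 408. 253.] 395.5 232.8 664
scene shaker 0.48 [189. 190. 244. 221.] 210.7 207.3 365
scene dish 0.94 [ 83. 203. 134. 235.] 109.2 219.9 1159
scene lighters 0.62 [ 89. 166. 139. 188.] 113.7 177.2 1034
scene lighters 0.46 [186. 191. 244. 225.] 211.1 206.8 381
scene turner 0.65 [193. 275. 318. 302.] 271.4 285.4 1290
scene baster 0.66 [337. 160. 380. 184.] 359.5 170.2 396
scene baster 0.55 [186. 178. 316. 250.] 266.0 213.4 4639
1.4 [0.142 0.634 0.231] [[-0.976  0.219  0.   ]
 [ 0.219  0.976  0.   ]
 [-0.     0.    -1.   ]]
```

View pics/top0.png

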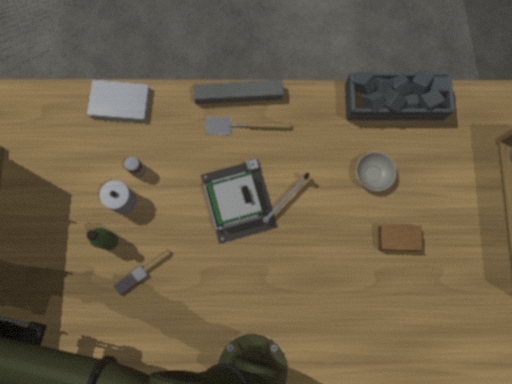

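View pics/scene0.png

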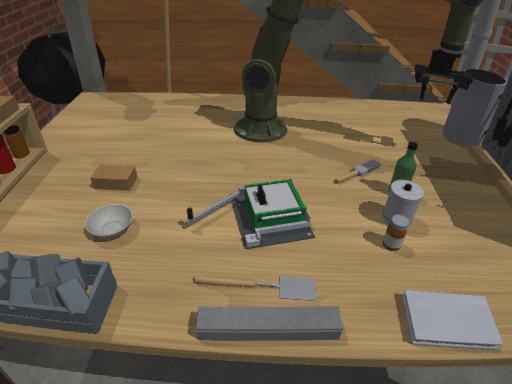

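The top view shows the rack at about (238,200). Its front faces right, the hinge is near (268,217), the knob near (306,177) and the catch block near (253,164). I'll zoom in to get a precise fit.

```bash
python3 - <<'E'
from h import *
a=cv2.imread('pics/top0.png')[150:250,195:320];b=cv2.imread('pics/scene0.png')[170:255,180:320]
cv2.imwrite('pics/c1.png',np.vstack([cv2.resize(a,(600,480),interpolation=cv2.INTER_CUBIC)[:, :],]))
cv2.imwrite('pics/c2.png',cv2.resize(b,(780,474),interpolation=cv2.INTER_CUBIC))
E
```

```text
(no output)
```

View pics/c1.png

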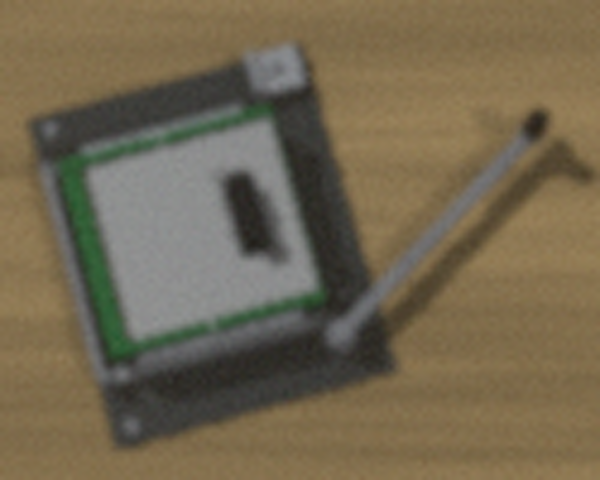

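View pics/c2.png

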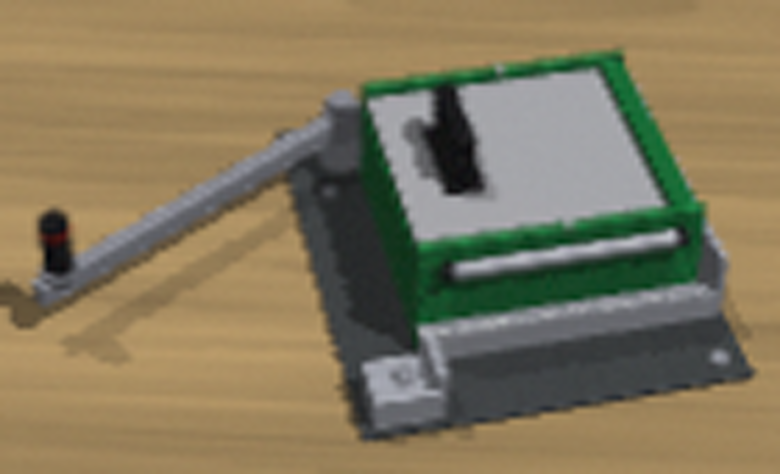

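```bash
cat > fit.py <<'E'
from h import *
from scipy.optimize import least_squares
np.set_printoptions(precision=4,suppress=True)
T=lambda u,v:((u+.5)/4.8-.5+195,(v+.5)/4.8-.5+150)
S=lambda u,v:((u+.5)/5.571-.5+180,(v+.5)/5.571-.5+170)
L=[('top',T(60,162),(75,-70,73)),('top',T(120,358),(75,70,73)),('top',T(272,105),(-75,-70,73)),('top',T(325,300),(-75,70,73)),
('top',T(246,214),(-40,0,85)),('top',T(340,332),(-82,90,49)),
('scene',S(365,90),(-75,70,73)),('scene',S(620,55),(75,70,73)),('scene',S(703,210),(75,-70,73)),('scene',S(418,240),(-75,-70,73)),
('scene',S(455,140),(-40,0,85)),('scene',S(342,98),(-82,90,49)),
('top',T(535,123),'k'),('scene',S(56,242),'k')]
def kn(q): return (-82-195*np.sin(q),90-195*np.cos(q),57)
def W(p,P):
    c,s=np.cos(p[2]),np.sin(p[2]);P=np.array(P)/1000
    return np.array([p[0]+c*P[0]-s*P[1],p[1]+s*P[0]+c*P[1],P[2]])
def f(p):
    return np.concatenate([proj(c,W(p,kn(p[3]) if P=='k' else P))[0]-np.array(px) for c,px,P in L])
if __name__=='__main__':
    o=least_squares(f,[.5,.04,1.6,1.0],loss='soft_l1');p=o.x
    print(p,np.degrees(p[2:]));print(f(p).reshape(-1,2))
    for n,P in(('knob',kn(p[3])),('hinge',(-82,90,57)),('catch',(-82,-105,57)),('tab',(-40,0,85))):print(n,W(p,P))
    print('knob top z=.057',atz('top',L[12][1],.057),'scene',atz('scene',L[13][1],.057))
    for c,t in(('top','turner'),('top','dish')):
        print(t)
    print('turner handle end/ blade',atz('top',(291,127),.01),atz('top',(207,126),.01))
E
python3 fit.py
```

```text
[0.5431 0.0576 1.8406 1.0244] [105.4563  58.6957]
[[-0.4767 -0.179 ]
 [-2.2038  0.0211]
 [-0.3933 -0.0614]
 [ 0.0523 -0.0694]
 [ 0.3364 -0.5811]
 [ 0.416  -0.3078]
 [-0.9079 -1.4289]
 [ 0.307  -1.0001]
 [ 0.278  -0.0741]
 [-0.312   1.8545]
 [-0.4322 -0.8486]
 [-0.2073 -0.2804]
 [-0.0041  0.5241]
 [ 0.172   0.3513]]
knob [ 0.6203 -0.179   0.057 ]
hinge [ 0.4782 -0.0454  0.057 ]
catch [0.6662 0.0065 0.057 ]
tab [0.5538 0.019  0.085 ]
knob top z=.057 [ 0.6221 -0.1791  0.057 ] scene [ 0.6189 -0.1798  0.057 ]
turner
dish
turner handle end/ blade [ 0.8063 -0.1361  0.01  ] [0.8091 0.157  0.01  ]
```

Request:
{"method": "step_arm", "body": {
  "xyz": [
    [-34,-17,-5],
    [-68,-34,-10],
    [-102,-51,-15],
    [-136,-68,-19],
    [-170,-85,-19],
    [-205,-102,-19],
    [-240,-120,-19],
    [-275,-137,-19]
  ],
  "dr": [
    [0,0,0],
    [0,0,0],
    [0,0,0],
    [0,0,0],
    [0,0,0],
    [0,0,0],
    [0,0,0],
    [0,0,0]
  ]
}}

```text
t: 2.07
ee_pos: [0.382, 0.4389, 0.25]
tcp_rot: [[-0.976, 0.219, 0.0], [0.219, 0.976, 0.001], [-0.0, 0.001, -1.0]]
wrist_force: [-0.2, -0.4, 0.5]
opening: 0.0869
grip_force: 0.0
```

Request:
{"method": "step_arm", "body": {
  "xyz": [
    [-28,-30,0],
    [-57,-60,0],
    [-86,-90,0],
    [-115,-120,0],
    [-143,-150,0],
    [-172,-180,0],
    [-200,-210,0],
    [-229,-241,0]
  ],
  "dr": [
    [0,0,0],
    [0,0,0],
    [0,0,0],
    [0,0,0],
    [0,0,0],
    [0,0,0],
    [0,0,0],
    [0,0,0]
  ]
}}

```text
t: 2.73
ee_pos: [0.5517, 0.154, 0.25]
tcp_rot: [[-0.976, 0.219, 0.001], [0.219, 0.976, 0.001], [-0.001, 0.001, -1.0]]
wrist_force: [1.2, 0.7, -0.8]
opening: 0.0868
grip_force: 0.0
```

```bash
cat > plan.py <<'E'
from h import *
# plan(target xyz[m], yaw of tool y [deg]) -> shift mm in tool axes, turn about tool z
def plan(P,yaw):
    s=read_state();R=np.array(s['tcp_rot']);d=R.T@(np.array(P)-s['ee_pos'])*1000
    a=np.degrees(np.arctan2(R[1,1],R[0,1]))
    print('t',round(s['t'],2),'pos',np.round(s['ee_pos'],4),'yaw',round(a,2),'shift',np.round(d,1),'dist',round(np.linalg.norm(d),1),'dr_z',round(a-yaw,2),'F',np.round(s['wrist_force'],1),'open',s['opening'],'grip',s['grip_force'])
E
python3 -c "
from plan import *
plan([.620,-.179,.12],47)"
```

```text
t 2.73 pos [0.5517 0.154  0.25  ] yaw 77.36 shift [-139.4 -310.   129.8] dist 363.9 dr_z 30.36 F [ 1.2  0.7 -0.8] open 0.08683860237327358 grip 0.0
```

Request:
{"method": "step_arm", "body": {
  "xyz": [
    [-16,-36,0],
    [-32,-72,0],
    [-49,-108,10],
    [-65,-144,20],
    [-81,-180,30],
    [-97,-215,40],
    [-113,-250,50],
    [-128,-284,60]
  ],
  "dr": [
    [0,0,4],
    [0,0,8],
    [0,0,12],
    [0,0,16],
    [0,0,20],
    [0,0,24],
    [0,0,27],
    [0,0,30]
  ]
}}

```text
t: 3.4
ee_pos: [0.6139, -0.1514, 0.1894]
tcp_rot: [[-0.734, 0.679, 0.001], [0.679, 0.734, -0.0], [-0.001, 0.001, -1.0]]
wrist_force: [0.5, 0.3, -0.2]
opening: 0.087
grip_force: 0.0
```

```bash
python3 -c "
from plan import *
plan([.620,-.179,.055],47)"
```

```text
t 3.4 pos [ 0.6139 -0.1514  0.1894] yaw 47.21 shift [-23.1 -16.2 134.4] dist 137.4 dr_z 0.21 F [ 0.5  0.3 -0.2] open 0.08695068829585852 grip 0.0
```

Go above first and look before descending.

Request:
{"method": "step_arm", "body": {
  "xyz": [
    [-12,-8,30],
    [-23,-16,60],
    [-23,-16,85],
    [-23,-16,85]
  ],
  "dr": [
    [0,0,0],
    [0,0,0],
    [0,0,0],
    [0,0,0]
  ]
}}

```text
t: 3.73
ee_pos: [0.6159, -0.1769, 0.0988]
tcp_rot: [[-0.734, 0.679, -0.01], [0.679, 0.734, 0.001], [0.008, -0.006, -1.0]]
wrist_force: [-0.8, 1.1, -0.1]
opening: 0.087
grip_force: 0.0
```

```bash
python3 - <<'E'
from plan import *
plan([.620,-.179,.055],47)
b=save('scene','s1');a=save('top','t1')
cv2.imwrite('pics/c3.png',cv2.resize(np.hstack([b[140:260,150:280],a[120:240,245:375]]),None,fx=3,fy=3,interpolation=2)[:,:,::-1])
s=read_state();print(proj('scene',[s['ee_pos']]),proj('top',[s['ee_pos']]))
E
```

```text
t 3.73 pos [ 0.6159 -0.1769  0.0988] yaw 47.23 shift [-4.8  1.5 43.7] dist 44.0 dr_z 0.23 F [-0.8  1.1 -0.1] open 0.08703057700712362 grip 0.0
[[189.16861229 200.43242326]] [[306.95401161 172.58454158]]
```

View pics/c3.png

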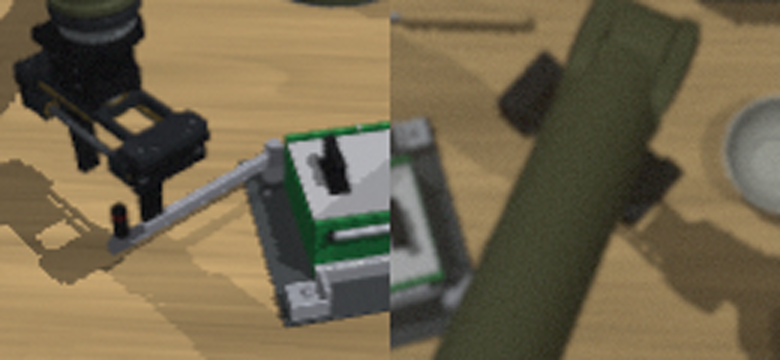

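The fingers hang astride the bar, with the knob at scene px (190,213) under the jaw centre. Next I descend and grip.

Request:
{"method": "step_arm", "body": {
  "xyz": [
    [0,0,16],
    [0,0,33],
    [0,0,49],
    [0,0,49],
    [0,0,49]
  ],
  "dr": [
    [0,0,0],
    [0,0,0],
    [0,0,0],
    [0,0,0],
    [0,0,0]
  ]
}}

```text
t: 4.25
ee_pos: [0.6208, -0.176, 0.0572]
tcp_rot: [[-0.736, 0.676, 0.002], [0.676, 0.736, 0.0], [-0.001, 0.001, -1.0]]
wrist_force: [1.0, -0.1, 0.4]
opening: 0.0874
grip_force: 0.0
```

Request:
{"method": "step_arm", "body": {
  "xyz": [
    [0,0,0],
    [0,0,0],
    [0,0,0],
    [0,0,0],
    [0,0,0],
    [0,0,0]
  ],
  "dr": [
    [0,0,0],
    [0,0,0],
    [0,0,0],
    [0,0,0],
    [0,0,0],
    [0,0,0]
  ],
  "hand": 10,
  "grip_force": 20
}}

```text
t: 4.75
ee_pos: [0.6199, -0.1768, 0.0558]
tcp_rot: [[-0.736, 0.678, 0.0], [0.678, 0.736, 0.0], [-0.0, 0.0, -1.0]]
wrist_force: [-1.0, 0.0, -0.7]
opening: 0.0549
grip_force: 0.0
```

```bash
python3 -c "
from plan import *
plan([.620,-.179,.055],47)"
```

```text
t 4.75 pos [ 0.6199 -0.1768  0.0558] yaw 47.35 shift [-1.6 -1.5  0.8] dist 2.4 dr_z 0.35 F [-1.   0.  -0.7] open 0.05494278465073582 grip 0.0
```

Fingers close at about 65 mm/s, so I keep closing.

Request:
{"method": "step_arm", "body": {
  "xyz": [
    [-1,-1,0],
    [-1,-1,0],
    [-1,-1,0],
    [-1,-1,0],
    [-1,-1,0],
    [-1,-1,0],
    [-1,-1,0],
    [-1,-1,0]
  ],
  "dr": [
    [0,0,0],
    [0,0,0],
    [0,0,0],
    [0,0,0],
    [0,0,0],
    [0,0,0],
    [0,0,0],
    [0,0,0]
  ]
}}

```text
t: 5.42
ee_pos: [0.6198, -0.1781, 0.0555]
tcp_rot: [[-0.736, 0.677, 0.0], [0.677, 0.736, 0.0], [0.0, 0.0, -1.0]]
wrist_force: [0.4, -0.6, -0.9]
opening: 0.0152
grip_force: 20.0
```

```bash
cat > arc.py <<'E'
from plan import *
import sys
# rows along the keeper arc about hinge H, tool y = tangent; angles of bar in world deg
H=np.array([.4782,-.0454]);r=.195
def arc(angs):
    s=read_state();R=np.array(s['tcp_rot']);a0=np.degrees(np.arctan2(R[1,1],R[0,1]))
    p0=np.array(s['ee_pos']);b0=np.degrees(np.arctan2(*(p0[:2]-H)[::-1]));print('bar',b0,'r',np.linalg.norm(p0[:2]-H),'keeper',15.46-b0)
    for b in angs:
        P=np.r_[H+r*np.array([np.cos(np.radians(b)),np.sin(np.radians(b))]),.0555]
        print(round(b,1),np.round(R.T@(P-p0)*1000,1),'drz',round(a0-(b+90),1))
E
python3 -c "
from arc import *
plan([.620,-.179,.055],47)
arc(np.arange(-40,16,3.5))"
```

```text
t 5.42 pos [ 0.6198 -0.1781  0.0555] yaw 47.35 shift [-0.7 -0.5  0.5] dist 1.0 dr_z 0.35 F [ 0.4 -0.6 -0.9] open 0.015220941199006117 grip 20.00008941628039
bar -43.14727689364269 r 0.19410920339441048 keeper 58.60727689364269
-40.0 [-0.7 10.7  0. ] drz -2.6
-36.5 [ 0.2 22.6  0. ] drz -6.1
-33.0 [ 1.9 34.4  0. ] drz -9.6
-29.5 [ 4.2 46.   0. ] drz -13.1
-26.0 [ 7.3 57.6  0. ] drz -16.6
-22.5 [11.  68.9  0. ] drz -20.1
-19.0 [15.5 79.9  0. ] drz -23.6
-15.5 [20.6 90.7  0. ] drz -27.1
-12.0 [ 26.3 101.1   0. ] drz -30.6
-8.5 [ 32.7 111.2   0. ] drz -34.1
-5.0 [ 39.7 120.8   0. ] drz -37.6
-1.5 [ 47.3 130.    0. ] drz -41.1
2.0 [ 55.4 138.7   0. ] drz -44.6
5.5 [ 64.  146.9   0. ] drz -48.1
9.0 [7.310e+01 1.546e+02 1.000e-01] drz -51.6
12.5 [8.270e+01 1.617e+02 1.000e-01] drz -55.1
```

Request:
{"method": "step_arm", "body": {
  "xyz": [
    [0,11,0],
    [0,23,0],
    [2,34,0],
    [4,46,0],
    [7,58,0],
    [11,69,0],
    [16,80,0],
    [21,91,0]
  ],
  "dr": [
    [0,0,-3],
    [0,0,-6],
    [0,0,-10],
    [0,0,-13],
    [0,0,-17],
    [0,0,-20],
    [0,0,-24],
    [0,0,-27]
  ]
}}

```text
t: 6.08
ee_pos: [0.6657, -0.0968, 0.0555]
tcp_rot: [[-0.964, 0.267, -0.001], [0.267, 0.964, -0.0], [0.001, -0.001, -1.0]]
wrist_force: [-2.5, -0.8, 0.8]
opening: 0.0157
grip_force: 20.0
```

```bash
python3 -c "
from arc import *
plan([.620,-.179,.055],47)
arc(np.arange(-12.5,16,3.5))"
```

```text
t 6.08 pos [ 0.6657 -0.0968  0.0555] yaw 74.53 shift [ 22.1 -91.4   0.6] dist 94.0 dr_z 27.53 F [-2.5 -0.8  0.8] open 0.0156870214875551 grip 19.999880860559642
bar -15.341712041045515 r 0.1944282280869234 keeper 30.801712041045516
-12.5 [-0.3  9.7 -0. ] drz -3.0
-9.0 [ 0.7 21.5 -0. ] drz -6.5
-5.5 [ 2.4 33.3 -0. ] drz -10.0
-2.0 [ 4.8 45.  -0. ] drz -13.5
1.5 [ 7.9 56.5 -0. ] drz -17.0
5.0 [11.7 67.8 -0. ] drz -20.5
8.5 [16.2 78.8 -0. ] drz -24.0
12.0 [21.4 89.5 -0. ] drz -27.5
15.5 [27.2 99.9 -0. ] drz -31.0
```

Request:
{"method": "step_arm", "body": {
  "xyz": [
    [0,10,0],
    [1,22,0],
    [2,33,0],
    [5,45,0],
    [8,57,0],
    [12,68,0],
    [16,77,0],
    [16,77,0]
  ],
  "dr": [
    [0,0,-3],
    [0,0,-6],
    [0,0,-10],
    [0,0,-13],
    [0,0,-17],
    [0,0,-20],
    [0,0,-24],
    [0,0,-24]
  ]
}}

```text
t: 6.75
ee_pos: [0.6704, -0.0158, 0.0554]
tcp_rot: [[-0.989, -0.15, -0.002], [-0.15, 0.989, 0.002], [0.002, 0.002, -1.0]]
wrist_force: [-2.7, 0.1, 1.7]
opening: 0.0152
grip_force: 20.0
```

```bash
python3 -c "
from arc import *
plan([.620,-.179,.055],47)
arc(np.arange(10,20,1.))"
```

```text
t 6.75 pos [ 0.6704 -0.0158  0.0554] yaw 98.64 shift [  74.4 -153.8    0.3] dist 170.8 dr_z 51.64 F [-2.7  0.1  1.7] open 0.015188467081265741 grip 20.00149816274643
bar 8.761443932587188 r 0.1944903609486244 keeper 6.698556067412813
10.0 [-0.5  4.2 -0.1] drz -1.4
11.0 [-0.3  7.6 -0.1] drz -2.4
12.0 [-0.2 11.  -0. ] drz -3.4
13.0 [ 0.1 14.4 -0. ] drz -4.4
14.0 [ 0.3 17.8 -0. ] drz -5.4
15.0 [ 0.7 21.2 -0. ] drz -6.4
16.0 [ 1.1 24.6 -0. ] drz -7.4
17.0 [ 1.6 27.9 -0. ] drz -8.4
18.0 [ 2.1 31.3 -0. ] drz -9.4
19.0 [ 2.7 34.7  0. ] drz -10.4
```

Request:
{"method": "step_arm", "body": {
  "xyz": [
    [0,7,0],
    [0,13,0],
    [1,18,0],
    [1,22,0],
    [1,24,0],
    [1,24,0]
  ],
  "dr": [
    [0,0,-2],
    [0,0,-4],
    [0,0,-5],
    [0,0,-7],
    [0,0,-7],
    [0,0,-7]
  ]
}}

```text
t: 7.25
ee_pos: [0.6665, 0.0032, 0.0556]
tcp_rot: [[-0.965, -0.263, -0.001], [-0.263, 0.965, -0.002], [0.001, -0.001, -1.0]]
wrist_force: [-2.8, -2.6, 1.6]
opening: 0.0155
grip_force: 20.0
```

```bash
python3 -c "
from arc import *
plan([.6662,.0065,.055],105.46)
arc([15.5,16.5])"
```

```text
t 7.25 pos [0.6665 0.0032 0.0556] yaw 105.27 shift [-0.6  3.3  0.6] dist 3.4 dr_z -0.19 F [-2.8 -2.6  1.6] open 0.015529620229112992 grip 20.000759311951697
bar 14.47522210800255 r 0.19448603403765344 keeper 0.9847778919974512
15.5 [-0.5  3.5  0.1] drz -0.2
16.5 [-0.5  6.9  0.1] drz -1.2
```

Request:
{"method": "step_arm", "body": {
  "xyz": [
    [0,3,0],
    [0,5,0],
    [0,5,0],
    [0,5,0]
  ],
  "dr": [
    [0,0,0],
    [0,0,0],
    [0,0,0],
    [0,0,0]
  ]
}}

```text
t: 7.58
ee_pos: [0.6652, 0.0082, 0.0555]
tcp_rot: [[-0.964, -0.264, -0.001], [-0.264, 0.964, -0.002], [0.001, -0.002, -1.0]]
wrist_force: [-2.8, -5.9, 1.3]
opening: 0.0155
grip_force: 20.0
```

```bash
python3 -c "
from arc import *
plan([.6662,.0065,.055],105.46)
arc([15.5,16.5])"
```

```text
t 7.58 pos [0.6652 0.0082 0.0555] yaw 105.32 shift [-0.5 -1.9  0.5] dist 2.0 dr_z -0.14 F [-2.8 -5.9  1.3] open 0.01551905125787952 grip 20.0013469113037
bar 15.990901991423586 r 0.19457080811593339 keeper -0.5309019914235851
15.5 [-0.4 -1.7 -0. ] drz -0.2
16.5 [-0.4  1.7 -0. ] drz -1.2
```

Request:
{"method": "step_arm", "body": {
  "xyz": [
    [0,2,0],
    [0,4,0],
    [0,4,0],
    [0,4,0]
  ],
  "dr": [
    [0,0,0],
    [0,0,0],
    [0,0,0],
    [0,0,0]
  ]
}}

```text
t: 7.92
ee_pos: [0.6652, 0.0083, 0.0555]
tcp_rot: [[-0.965, -0.262, 0.002], [-0.262, 0.965, -0.006], [-0.0, -0.007, -1.0]]
wrist_force: [1.2, -10.5, -0.4]
opening: 0.0154
grip_force: 20.0
```

```bash
python3 -c "
from arc import *
plan([.6662,.0065,.055],105.46)
arc([15.5,16.5])"
```

```text
t 7.92 pos [0.6652 0.0083 0.0555] yaw 105.2 shift [-0.5 -2.   0.6] dist 2.2 dr_z -0.26 F [  1.2 -10.5  -0.4] open 0.015432216014745969 grip 20.021347990259528
bar 16.035019665897135 r 0.1945802450437633 keeper -0.575019665897134
15.5 [-0.4 -1.8  0.1] drz -0.3
16.5 [-0.4  1.6  0. ] drz -1.3
```

Request:
{"method": "step_arm", "body": {
  "xyz": [
    [0,3,0],
    [0,6,0],
    [0,9,0],
    [0,9,0]
  ],
  "dr": [
    [0,0,0],
    [0,0,0],
    [0,0,0],
    [0,0,0]
  ]
}}

```text
t: 8.25
ee_pos: [0.6651, 0.0088, 0.0556]
tcp_rot: [[-0.966, -0.258, 0.007], [-0.258, 0.966, -0.016], [-0.003, -0.017, -1.0]]
wrist_force: [7.0, -21.9, -5.8]
opening: 0.0153
grip_force: 20.1
```

```bash
python3 -c "
from arc import *
plan([.6662,.0065,.055],105.46)
arc([15.5,16.5])"
```

```text
t 8.25 pos [0.6651 0.0088 0.0556] yaw 104.92 shift [-0.4 -2.5  0.7] dist 2.6 dr_z -0.54 F [  7.  -21.9  -5.8] open 0.01527842042223906 grip 20.103914961218834
bar 16.171182883696275 r 0.19462206273792151 keeper -0.7111828836962744
15.5 [-0.4 -2.3  0.2] drz -0.6
16.5 [-0.3  1.1  0.1] drz -1.6
```

Solid stop at 22 N, so the keeper is shut. I'll relax the push, release and rise.

Request:
{"method": "step_arm", "body": {
  "xyz": [
    [0,-5,0],
    [0,-11,0],
    [0,-11,0],
    [0,-11,0]
  ],
  "dr": [
    [0,0,0],
    [0,0,0],
    [0,0,0],
    [0,0,0]
  ]
}}

```text
t: 8.58
ee_pos: [0.6653, 0.0083, 0.0555]
tcp_rot: [[-0.965, -0.263, 0.001], [-0.263, 0.965, -0.004], [0.0, -0.004, -1.0]]
wrist_force: [-0.4, -8.8, -0.2]
opening: 0.0152
grip_force: 20.0
```

Request:
{"method": "step_arm", "body": {
  "xyz": [
    [0,0,0],
    [0,0,0],
    [0,0,0],
    [0,0,0],
    [0,0,-30],
    [0,0,-70],
    [0,0,-70]
  ],
  "dr": [
    [0,0,0],
    [0,0,0],
    [0,0,0],
    [0,0,0],
    [0,0,0],
    [0,0,0],
    [0,0,0]
  ],
  "hand": 50
}}

```text
t: 9.17
ee_pos: [0.6701, 0.0137, 0.1339]
tcp_rot: [[-0.964, -0.267, 0.013], [-0.266, 0.964, 0.003], [-0.014, -0.001, -1.0]]
wrist_force: [2.2, -0.5, 1.5]
opening: 0.0483
grip_force: 0.0
```

```bash
python3 - <<'E'
from plan import *
plan([.5538,.019,.13],105.46)
b=save('scene','s2')
cv2.imwrite('pics/c4.png',cv2.resize(b[130:255,190:330],None,fx=5,fy=5,interpolation=2)[:,:,::-1])
E
```

```text
t 9.17 pos [0.6701 0.0137 0.1339] yaw 105.46 shift [110.7  36.1   2.4] dist 116.5 dr_z -0.0 F [ 2.2 -0.5  1.5] open 0.048303470276246395 grip 0.0
```

View pics/c4.png

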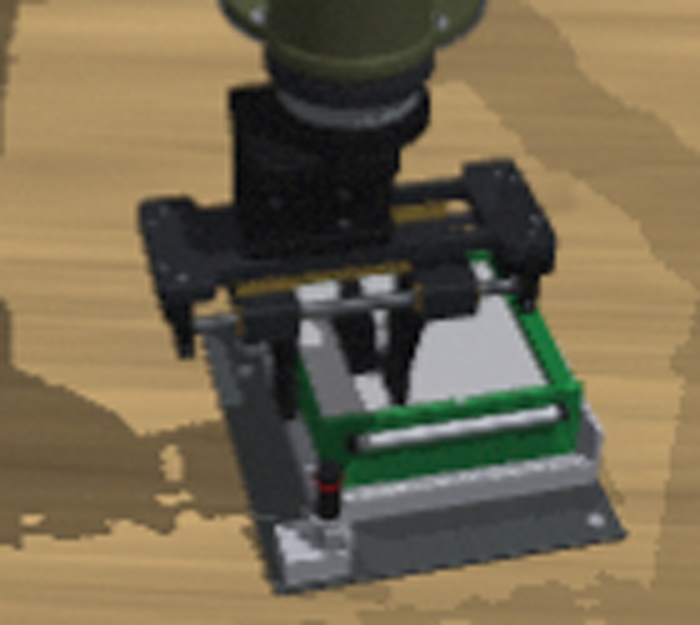

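The keeper is shut: the knob is at crop (328,490), right over the catch block, and the shutter is still closed. Moving above the tab.

Request:
{"method": "step_arm", "body": {
  "xyz": [
    [25,8,-5],
    [55,18,-5],
    [85,28,-5],
    [111,37,-5],
    [111,37,-5],
    [111,37,-5],
    [111,37,-5]
  ],
  "dr": [
    [0,0,0],
    [0,0,0],
    [0,0,0],
    [0,0,0],
    [0,0,0],
    [0,0,0],
    [0,0,0]
  ],
  "hand": 60
}}

```text
t: 9.8
ee_pos: [0.5492, 0.0191, 0.1309]
tcp_rot: [[-0.964, -0.266, 0.002], [-0.266, 0.964, 0.001], [-0.002, 0.0, -1.0]]
wrist_force: [0.3, 0.0, 0.8]
opening: 0.06
grip_force: 0.0
```

```bash
python3 - <<'E'
from plan import *
plan([.5533,.0203,.081],105.46)
E
```

```text
t 9.8 pos [0.5492 0.0191 0.1309] yaw 105.42 shift [-4.2  0.1 49.9] dist 50.1 dr_z -0.04 F [0.3 0.  0.8] open 0.05995955823158905 grip 0.0
```

Request:
{"method": "step_arm", "body": {
  "xyz": [
    [-4,0,15],
    [-4,0,32],
    [-4,0,49],
    [-4,0,49],
    [-4,0,49]
  ],
  "dr": [
    [0,0,0],
    [0,0,0],
    [0,0,0],
    [0,0,0],
    [0,0,0]
  ]
}}

```text
t: 10.22
ee_pos: [0.5524, 0.0192, 0.0808]
tcp_rot: [[-0.964, -0.265, -0.002], [-0.265, 0.964, -0.001], [0.002, -0.0, -1.0]]
wrist_force: [0.2, 0.3, -0.1]
opening: 0.0599
grip_force: 0.0
```

Request:
{"method": "step_arm", "body": {
  "xyz": [
    [0,0,0],
    [0,0,0],
    [0,0,0],
    [0,0,0],
    [0,0,0],
    [0,0,0],
    [0,0,0]
  ],
  "dr": [
    [0,0,0],
    [0,0,0],
    [0,0,0],
    [0,0,0],
    [0,0,0],
    [0,0,0],
    [0,0,0]
  ],
  "hand": 16,
  "grip_force": 30
}}

```text
t: 10.8
ee_pos: [0.5522, 0.0192, 0.0818]
tcp_rot: [[-0.964, -0.265, 0.0], [-0.265, 0.964, 0.0], [-0.0, 0.0, -1.0]]
wrist_force: [-0.1, 0.2, -0.6]
opening: 0.0218
grip_force: 0.0
```

```bash
python3 - <<'E'
from plan import *
plan([.5533,.0203,.081],105.46)
E
```

```text
t 10.8 pos [0.5522 0.0192 0.0818] yaw 105.35 shift [-1.4  0.8  0.8] dist 1.8 dr_z -0.11 F [-0.1  0.2 -0.6] open 0.021848275441768775 grip 0.0
```

Request:
{"method": "step_arm", "body": {
  "xyz": [
    [0,0,0],
    [0,0,0],
    [0,0,0],
    [0,0,0],
    [0,0,0],
    [0,0,0]
  ],
  "dr": [
    [0,0,0],
    [0,0,0],
    [0,0,0],
    [0,0,0],
    [0,0,0],
    [0,0,0]
  ],
  "hand": 6,
  "grip_force": 30
}}

```text
t: 11.3
ee_pos: [0.552, 0.0192, 0.0816]
tcp_rot: [[-0.964, -0.265, -0.0], [-0.265, 0.964, 0.0], [0.0, 0.0, -1.0]]
wrist_force: [-0.2, 0.7, -0.1]
opening: 0.0119
grip_force: 30.0
```

```bash
python3 - <<'E'
from plan import *
plan([.5533,.0203,.081],105.46)
E
```

```text
t 11.3 pos [0.552  0.0192 0.0816] yaw 105.37 shift [-1.5  0.7  0.6] dist 1.8 dr_z -0.09 F [-0.2  0.7 -0.1] open 0.011897580817385359 grip 30.000245016999543
```

Request:
{"method": "step_arm", "body": {
  "xyz": [
    [0,-3,0],
    [0,-7,0],
    [0,-11,0],
    [0,-15,0],
    [0,-20,0],
    [0,-25,0],
    [0,-30,0],
    [0,-30,0]
  ],
  "dr": [
    [0,0,0],
    [0,0,0],
    [0,0,0],
    [0,0,0],
    [0,0,0],
    [0,0,0],
    [0,0,0],
    [0,0,0]
  ]
}}

```text
t: 11.97
ee_pos: [0.5605, -0.0104, 0.0816]
tcp_rot: [[-0.965, -0.264, 0.001], [-0.264, 0.965, 0.0], [-0.001, 0.0, -1.0]]
wrist_force: [-0.2, 5.7, 1.2]
opening: 0.012
grip_force: 30.0
```

```bash
python3 - <<'E'
from plan import *
# 57 mm along the slide from the grip
g=np.array([.552,.0192,.0816]);d=np.array([.265,-.964,0])
s=read_state();print('travel',(np.array(s['ee_pos'])-g)@d*1000)
plan(g+.057*d,105.46)
E
```

```text
travel 30.787035401542784
t 11.97 pos [ 0.5605 -0.0104  0.0816] yaw 105.29 shift [  0.3 -26.2  -0. ] dist 26.2 dr_z -0.17 F [-0.2  5.7  1.2] open 0.011974826609799098 grip 29.99998016282916
```

Request:
{"method": "step_arm", "body": {
  "xyz": [
    [0,-4,0],
    [0,-9,0],
    [0,-14,0],
    [0,-19,0],
    [0,-23,0],
    [0,-26,0],
    [0,-26,0],
    [0,-26,0]
  ],
  "dr": [
    [0,0,0],
    [0,0,0],
    [0,0,0],
    [0,0,0],
    [0,0,0],
    [0,0,0],
    [0,0,0],
    [0,0,0]
  ]
}}

```text
t: 12.63
ee_pos: [0.5671, -0.0334, 0.0816]
tcp_rot: [[-0.964, -0.265, 0.0], [-0.265, 0.964, 0.002], [-0.001, 0.002, -1.0]]
wrist_force: [-0.9, 5.7, 1.8]
opening: 0.0116
grip_force: 30.0
```

Request:
{"method": "step_arm", "body": {
  "xyz": [
    [0,0,0],
    [0,0,0],
    [0,0,0],
    [0,0,0]
  ],
  "dr": [
    [0,0,0],
    [0,0,0],
    [0,0,0],
    [0,0,0]
  ]
}}

```text
t: 12.97
ee_pos: [0.567, -0.0332, 0.0816]
tcp_rot: [[-0.964, -0.266, 0.0], [-0.266, 0.964, 0.002], [-0.001, 0.002, -1.0]]
wrist_force: [-1.0, 6.7, 1.6]
opening: 0.0118
grip_force: 30.0
```

```bash
python3 - <<'E'
from plan import *
g=np.array([.552,.0192,.0816]);d=np.array([.265,-.964,0])
s=read_state();print('travel',(np.array(s['ee_pos'])-g)@d*1000)
plan(g+.057*d,105.46)
b=save('scene','s3')
cv2.imwrite('pics/c5.png',cv2.resize(b[130:255,190:330],None,fx=5,fy=5,interpolation=2)[:,:,::-1])
E
```

```text
travel 54.48884225191809
t 12.97 pos [ 0.567  -0.0332  0.0816] yaw 105.41 shift [ 0.6 -2.5 -0. ] dist 2.6 dr_z -0.05 F [-1.   6.7  1.6] open 0.011776130945401983 grip 30.000066021457314
```

View pics/c5.png

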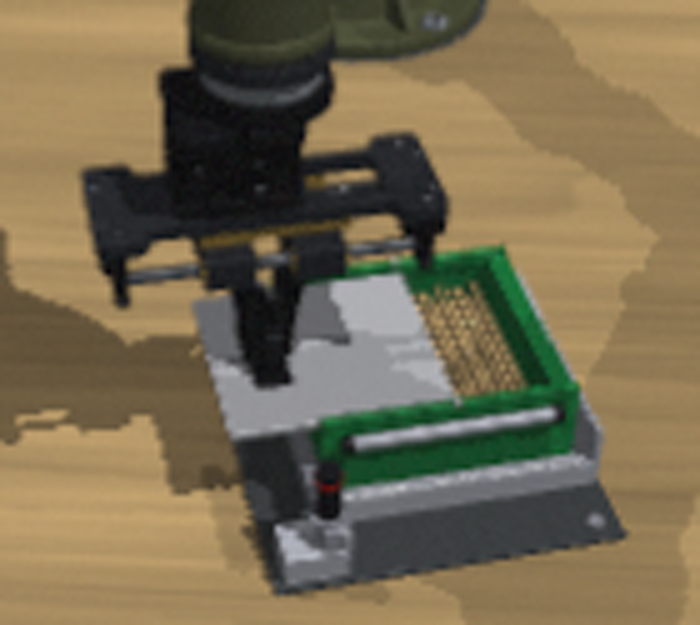

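The picture shows the rear edge close to the white mark (about 457,402), only the bamboo bay open, and the keeper still shut. I'll add about 2.5 mm to allow for the case's 2 mm creep, then hand in.

Request:
{"method": "step_arm", "body": {
  "xyz": [
    [0,-1,0],
    [0,-3,0],
    [0,-3,0],
    [0,-3,0],
    [0,-3,0],
    [0,-3,0],
    [0,-3,0],
    [0,-3,0]
  ],
  "dr": [
    [0,0,0],
    [0,0,0],
    [0,0,0],
    [0,0,0],
    [0,0,0],
    [0,0,0],
    [0,0,0],
    [0,0,0]
  ]
}}

```text
t: 13.68
ee_pos: [0.5678, -0.036, 0.0816]
tcp_rot: [[-0.964, -0.266, -0.0], [-0.266, 0.964, 0.002], [-0.001, 0.002, -1.0]]
wrist_force: [-0.2, 5.8, 1.3]
opening: 0.0116
grip_force: 30.0
```

```bash
python3 - <<'E'
from plan import *
g=np.array([.552,.0192,.0816]);d=np.array([.265,-.964,0])
s=read_state();tr=(np.array(s['ee_pos'])-g)@d*1000;print('travel',tr,s['grip_force'],s['wrist_force'],s['t'])
if 55<tr<59 and s['grip_force']>10: print(finish_job())
E
```

```text
travel 57.35444645113014 30.00015744008124 [-0.17084515  5.75989458  1.26439415] 13.6833
the job is handed in; nothing more can be done
None
```

I handed the job in at about 13.7 s; no verdict came back. The keeper bar is shut against its stop. The shutter is held at about half travel: the tab was drawn 57 mm, so about 55 mm after the case's expected 2 mm creep, with a 30 N grip.

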